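# Push the slicer's blade cassette home and run its wing nut down

### The job

The tomato slicer has been cleaned and its blade cassette stands a little short of its place on the bed. With the fingertips push the cassette along the bed, away from the pusher, until it is fully home and square against its stops; then turn the loose black wing nut clockwise (seen from above) with repeated fingertip strokes on its wings until it is finger-tight on the cassette's slotted foot and clamps it. Only push with the fingertips: lift and squeeze nothing, do not force the nut, and leave the things round the slicer where they are.

Things in the scene. Friction and masses are not known exactly. Their poses are not given: they have to be found in the camera images.
- slicer: Fixed tomato slicer: grey bed plate 250 x 360 mm, its top 30 mm above the freezer top. Origin on the freezer top under the cassette's home; x across the bed (wing nut on the -x side, towards the robot), y along it, z up. The bed spans x -138 to 112, y -240 to 120 mm. The cassette runs between two low guide rails along y with 1.5 mm of play each side; a lip holds its far foot down.
- pusher_front (a point): Centre of the front (+y) face of the fixed white pusher at the bed's -y end, y = -176 mm; it is 104 mm wide, its top 89 mm above the bed. Between it and the cassette is an open lane for the fingers; two slide bars, 15 mm tall, run in it at x = -44 and +44 mm up to y = -94.
- near_stop (a point): Top centre of the near one of two fixed steel stops, 12 mm tall, 46 (x) x 12 (y) mm, that end the cassette's travel at y = 35 mm of the slicer; this one stands 41 mm (+y) beside the stud. The other is at the far foot.
- cassette: Loose blade cassette, 0.75 kg, bare steel with nine thin horizontal blades: 132 (x, over the cheeks) x 70 (y) x 92 mm tall, and a 6 mm thick steel foot on either side (x to -127 and +95 mm). Origin under its centre, on the bed; axes like the slicer's. Slides easily along y (1 to 3 N). Home: origin at the slicer's x 0, y 0, z 30 mm, feet on the stops; starts 22 to 42 mm short (-y).
- cassette_face (a point): Middle of the cassette's flat -y face (pusher side), 60 mm above the bed, 35 mm from its origin. Cross bars at the bottom (16 mm tall) and top (12 mm) and the two cheeks are flush with it, the blades lie 20 mm behind. Closed upright fingers lowered into the lane here push it along the slicer's +y.
- stud (a point): Top of the fixed 8 mm stud that carries the wing nut: 60 mm above the freezer top, at x = -103, y = 0 of the slicer. The near foot's 12 mm slot, open to +y, goes round it; the near cheek's outer face is 37 mm (+x) from its axis.
- wing_nut: Black wing nut (grey wing centres, 25 mm steel washer face). Origin on the stud axis at its underside; its x axis, turning with it, runs through both wings. Wings 6 mm thick, reaching 31 mm from the axis, 11 to 32 mm above the underside; hub 21 mm wide. Foot top: 36 mm above the freezer top. Turns freely but for 0.035 N m of friction (1.5 N on a wing), stays where left, sinks 3 mm a turn.
- nut_turn (a joint): Turn of the wing nut in rad, growing clockwise seen from above (tightening); at 0 the wings lie along the slicer's x axis and the nut is 6.2 mm clear of the foot. It starts between 0.5 and 4, meets the foot at about 13; then the resistance climbs steadily, to about 0.07 N m at 13.2 and 0.12 N m (5 N on a wing) at 13.5, which is finger-tight. Its range ends at 14.2.
- catch_pan: Small steel food pan 109 x 177 x 67 mm at the slicer's +y end; leave alone. Origin under its centre.
- peeler: White hand peeler 170 x 25 x 18 mm lying before the slicer; leave alone.
- pepper_mill: Grey and clear pepper mill, 44 mm wide, 90 mm tall, before the slicer; leave alone. Origin under its centre.
- red_jar: Spice jar with a red cap, 44 mm wide, 105 mm tall, to the right; leave alone. Origin under its centre.

How it is judged (in metres and radians):
On the way, in this order (a step that is already met when the one before it is completed fails the run):
1. the cassette has been pushed home against its stops (y of cassette in the frame of slicer above -0.003 m and angle between the y axis of cassette and the y axis of slicer, either way round below 0.05 rad), for 0.2 s.
2. the wing nut has been run down tight onto the foot (value of joint nut_turn above 13.2 rad), for 0.2 s.
At the end, for the whole second after the job is handed in: The cassette is within 3 mm of home against its stops and square to the bed (within 0.05 rad), flat and at rest; the wing nut is at rest, turned beyond 13.2 rad, and presses on the cassette's foot with more than 5 N (all of step 1 and y of cassette in the frame of slicer below 0.003 m and value of joint nut_turn above 13.2 rad and contact force between wing_nut and cassette above 5 N and velocity of joint nut_turn below 0.05 rad/s and linear speed of cassette below 0.01 m/s and angle between cassette's own z axis and vertical below 0.05 rad); the robot touches nothing.
It fails at once if the cassette is lifted or tipped (z of cassette in the frame of slicer above 0.042 m or angle between cassette's own z axis and vertical above 0.2 rad).
It fails at once if a thing standing round the slicer is disturbed (distance of any of catch_pan, peeler, pepper_mill, red_jar from where it was at the start of the episode above 0.02 m).
It fails at once if the wing nut is squeezed or forced, with over 60 N (contact force between the fingers and wing_nut above 60 N).
It also fails if it takes over 72 s, if anything falls off the work surface, if the arm or the gripper's body presses on something with over 40 N, if the wrist force passes 120 N, or if a joint passes its speed limit or range.

### The arm

A 6-joint arm with a two-finger parallel gripper is mounted at the origin on a cart in front of the work surface, level with it; the furniture and walls round the work are solid. World frame = base frame: x ahead of the robot, y to its left, z up, the work surface at z = 0. Lengths are in mm, angles in rad, forces in N, time in s.
With the tool pointing down it reaches from about 275 to 825 mm from the base axis. Payload 4.9 kg.
Tool frame: the origin (TCP) lies at the very end of the fingers, on their centre line; the grasp point (between the pads) lies 19 mm behind it; z points along the fingers, y is the line along which they close (so a half turn about z gives the same grasp; the last joint's range is limited). The gripper opens to 85 mm and grips with 20 to 120 N. Pads are 22 mm wide; open, the fingers measure 114 mm over their backs; the gripper's body (76 mm by 85 mm) begins 54 mm behind the grasp point. The pads swing forward as they close: fully open they stand 13 mm farther back than shut.
Start: joints at [1.125, 0.326, -0.193, 1.052, 0, 1.437], TCP at [168.719, 523.5, 231.281] pointing down, gripper open.
Joint ranges: [-2.65, 2.65], [-0.97, 1.79], [-1.3, 1.35], [-1.93, 2.1], [-1.47, 1.37], [-3.14, 3.14]. Speed limits (rad/s): [2.57, 2.57, 3.14, 3.14, 3.14, 3.14].

### API

Orientations are given as [roll, pitch, yaw] about the fixed x, y, z axes, in that order (R = Rz(yaw) Ry(pitch) Rx(roll)).
In Python, from bench import bot, solve_ik, imaging gives the robot as it stands. Calls block until the motion is done:
- bot.move_ptp(position, orientation): joint-space move of the TCP to a pose.
- bot.movel(position, rot=None, max_speed=150, threshold=None): straight line of the TCP; rot=None keeps the orientation; max_speed is the mean speed in mm/s. With threshold (N) it stops when the force on the tool has changed by that much, and returns True; else False.
- bot.move_j(angles): joint-space move.
- bot.grip(opening, effort=None): opening from 0.0 (shut) to 1.0 (fully open); effort is the grip in N (None keeps the last); returns when the fingers have stopped.
- bot.dwell(seconds).
- solve_ik(position, orientation): joint angles nearest the present ones, or None.
- bot.get_state(): the state.
- imaging.capture(name): name is "scene" or "top" or "wrist"; returns the picture (420x560x3 uint8, blue, green, red); there is no depth.
- imaging.camera_model(name): a dict with "K" (3x3 intrinsics, pixels), "position" and "rotation" of the camera in the world. Camera axes: x right, y up, looking along -z (the intrinsics and any distortion apply to the point x, -y, -z); pixel columns grow to the right and rows downward; lengths in mm; the calibration is good to about 2 mm. A picture is of the moment at which its call begins: read the wrist's pose just before it. camera_model takes no time and is no camera call; for the wrist camera it gives the pose at the moment of the call.
A pose or a line that the arm cannot do raises bot.IKError and nothing moves.
- bot.sign_off(): hands the job in; it is judged then, once.
The state is a dict: "t": time; "qpos": joint angles; "joint_velocities": joint speeds; "effort": joint torques, N m; "tcp_pos": TCP position; "orientation": TCP orientation; "contact_force": force on the tool from outside, world axes, zero at the start; "wrist_torque": the same for the moment, N m; "opening": opening from 0.0 (shut) to 1.0 (fully open); "gripper_force": force on a finger pad.
Only numpy, scipy, OpenCV 4.12 (cv2) and the standard library are available. Lean on these libraries where they do the work, as an engineer would, in place of code of your own. Each camera call takes 0.05 s, during which the arm holds its last target. There are 200 camera calls.

## Working session

There is one attempt and no reset: what is moved stays moved. The work goes in short steps, each a Python script; the robot and the scene stay as the last script left them, time stands still between calls to the robot, and variables do not carry over. Pictures are saved under pics/ and viewed, at most 10 in all, crops included, and the job is handed in when it is done.

```bash
ls; mkdir -p pics
python3 - <<'E'
from bench import bot, solve_ik, imaging
import cv2
for n in ("scene","top"):
    cv2.imwrite(f"pics/{n}0.png",cv2.resize(imaging.capture(n),(784,588),interpolation=cv2.INTER_CUBIC))
    print(n,imaging.camera_model(n))
print(bot.get_state())
E
```

```text
pics
scene {'K': array([[452.18251587,   0.        , 283.57377139],
       [  0.        , 452.18251587, 213.31985023],
       [  0.        ,   0.        ,   1.        ]]), 'position': array([ -96.42246733, -545.84619371,  771.7939026 ]), 'rotation': array([ 0.86000172,  0.01735488, -0.86401004])}
top {'K': array([[379.12712345,   0.        , 278.36669727],
       [  0.        , 379.12712345, 210.2326635 ],
       [  0.        ,   0.        ,   1.        ]]), 'position': array([ 290.51484672,  -27.76528988, 1072.87135882]), 'rotation': array([ 0.19673768, -0.00821709, -1.54828991])}
{'t': 0.1, 'qpos': array([ 1.12478514e+00,  3.26883629e-01, -1.93497462e-01,  1.05200615e+00,
        9.90390290e-06,  1.43662534e+00]), 'joint_velocities': array([-1.26805919e-03, -2.25363358e-04,  1.00953258e-03, -3.88961281e-04,
        1.14591816e-03, -1.12508212e-05]), 'effort': array([ 5.66092949e-04, -4.44239724e+01,  2.63037479e+01,  7.89441081e-03,
       -1.00213224e-04,  9.34556283e-06]), 'tcp_pos': array([168.48549156, 522.99927855, 230.56743892]), 'orientation': array([-3.14001737e+00, -2.22628840e-04,  2.82975226e+00]), 'contact_force': array([-0.91681029, -0.64377107,  0.40317413]), 'wrist_torque': array([ 0.02359736, -0.01613091,  0.01145642]), 'gripper_force': 0.0, 'opening': 0.9962027503695233}
```

View pics/scene0.png

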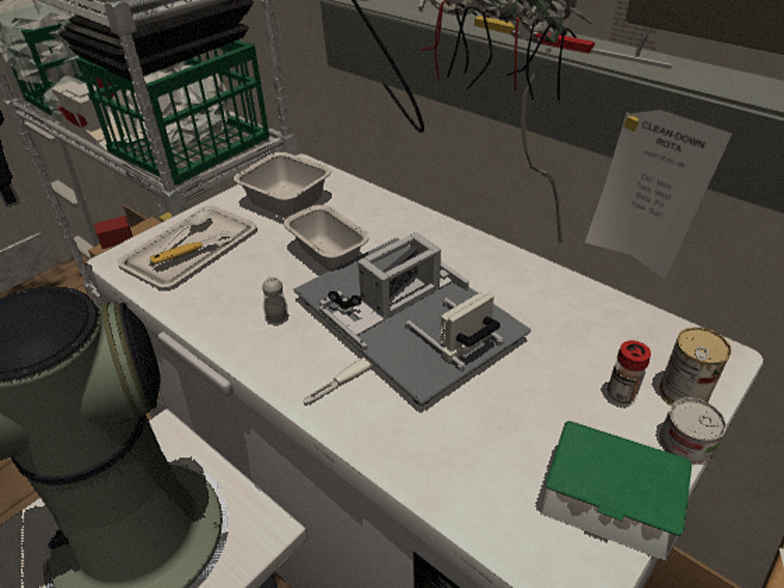

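View pics/top0.png

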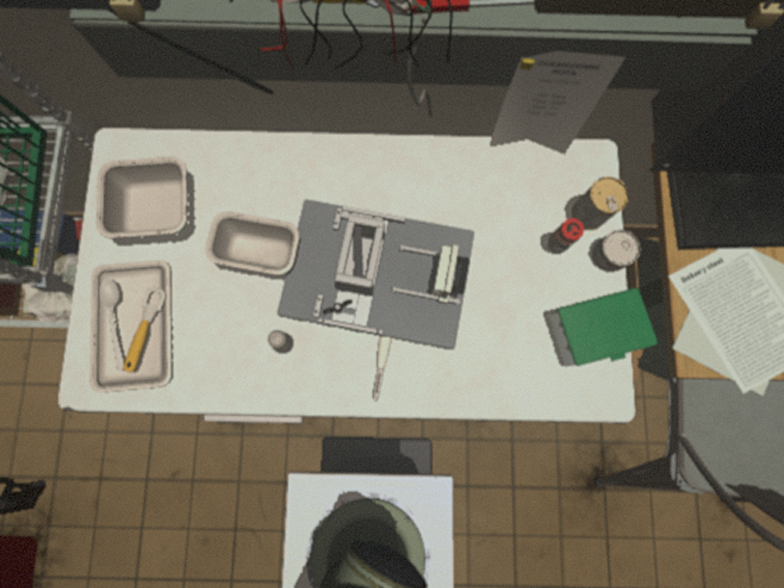

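```bash
cat > h.py <<'E'
import numpy as np, cv2
from scipy.spatial.transform import Rotation as Ro
from scipy.optimize import least_squares
from bench import bot, solve_ik, imaging
def proj(m,P):
    P=np.atleast_2d(P); R=Ro.from_euler('xyz',m['rotation']).as_matrix()
    c=(P-m['position'])@R; c=c*[1,-1,-1]; q=c@np.asarray(m['K']).T
    return q[:,:2]/q[:,2:]
def ray_z(m,uv,z):
    d=np.linalg.inv(m['K'])@[*uv,1]*[1,-1,-1]; d=Ro.from_euler('xyz',m['rotation']).as_matrix()@d
    return m['position']+d*(z-m['position'][2])/d[2]
def S(pose,p):
    x,y,a=pose; p=np.atleast_2d(np.array(p,float)); c,s=np.cos(a),np.sin(a)
    return np.c_[x+c*p[:,0]-s*p[:,1], y+s*p[:,0]+c*p[:,1], p[:,2]]
def fit(obs,p0):  # obs: list of (model, pts slicer, uv)
    f=lambda q:np.concatenate([(proj(m,S(q,P))-np.array(uv)).ravel() for m,P,uv in obs])
    r=least_squares(f,p0,x_scale=[1,1,.01],loss='soft_l1'); return r.x,r.fun.reshape(-1,2)
E
python3 - <<'E'
from h import *
k=560/784
t=imaging.camera_model('top'); s=imaging.camera_model('scene')
C=[(112,120,30),(112,-240,30),(-138,-240,30),(-138,120,30)]
ut=np.array([(306,199),(474,230),(456,349),(278,317)])*k
us=np.array([(295,288),(423,405),(530,328)])*k
p0=[500,0,0]
for o in ([(t,C,ut)],[(s,[C[3],C[2],C[1]],us)],[(t,C,ut),(s,[C[3],C[2],C[1]],us)]):
    q,r=fit(o,p0); print(q,np.round(r,1).tolist())
print(S(q,[(-103,0,60),(0,-105,30)]), imaging.camera_model('wrist'))
for z in (0.5,):
  pass
cv2.imwrite('pics/crop1.png',cv2.resize(imaging.capture('top')[130:260,190:350],(800,650)[:1]+(600,),interpolation=cv2.INTER_CUBIC))
E
```

```text
[ 5.65689419e+02  4.95177858e+01 -1.59813572e-01] [[-1.3, 0.2], [1.2, -0.2], [0.4, 0.3], [-0.4, -0.4]]
[ 5.67524485e+02  4.96117593e+01 -1.69381613e-01] [[-1.5, 0.1], [-0.1, -1.0], [2.4, 0.6]]
[ 5.66008985e+02  4.98260146e+01 -1.63040713e-01] [[-1.2, -0.0], [1.1, 0.0], [0.1, 0.5], [-0.6, -0.7], [-2.1, 0.6], [0.1, -0.7], [2.2, 0.4]]
[[464.37494231  66.54490659  60.        ]
 [548.96545436 -53.78150477  30.        ]] {'K': array([[317.89825166,   0.        , 282.12991483],
       [  0.        , 317.89825166, 207.06106487],
       [  0.        ,   0.        ,   1.        ]]), 'position': array([104.85303974, 543.64261916, 373.67420105]), 'rotation': array([-0.26803951,  0.00165167,  1.25748805])}
```

View pics/crop1.png

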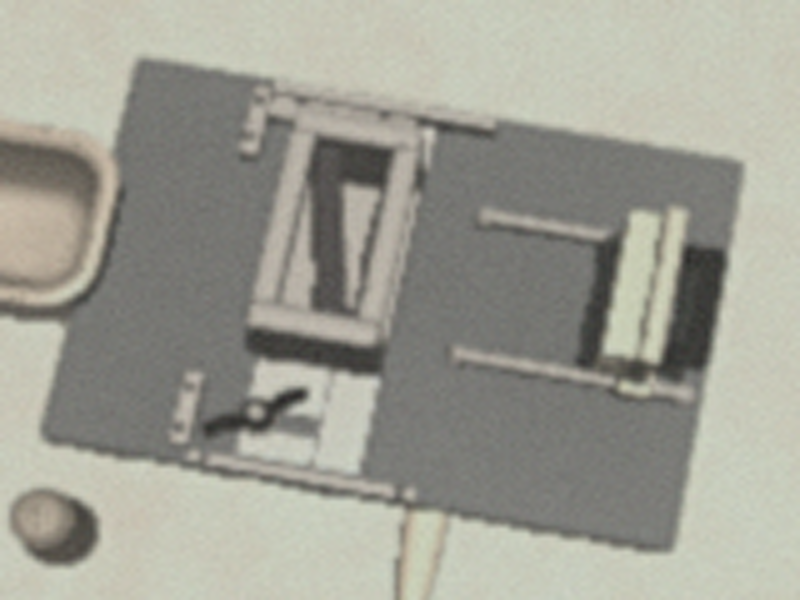

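Run:
```python
from h import *
q=[566,49.8,-0.163]
t=imaging.camera_model('top')
P=[(-103,0,60),(-103,0,70),(-138,120,30),(-66,-62,122),(0,-105,75)]
print((proj(t,S(q,P))-[190,130])*[5,600/130])
# candidate poses: tool down; look for yaw options and IK
def show(n,p,o):
    j=solve_ik(p,o); print(n,np.round(p,1),np.round(o,2),None if j is None else np.round(j,2))
a=q[2]
for pos,n in ((S(q,[(0,-105,150)])[0],'lane'),(S(q,[(-103,0,60)])[0],'stud')):
    for y in (a,a+np.pi/2,a-np.pi/2,a+np.pi):
        show(n,pos,[np.pi,0,y])
# tilted: body back toward -y: tool z = down and +y slicer
for tilt in (.5,.6):
    for y in (0,np.pi):
        R=Ro.from_euler('z',a)*Ro.from_euler('x',tilt)*Ro.from_euler('xyz',[np.pi,0,y])
        print(tilt,y,R.as_matrix()[:,2]); 
        show('tilt',S(q,[(0,-85,42)])[0],R.as_euler('xyz'))
```

```text
[[259.71345216 413.41414666]
 [258.11070037 410.46719095]
 [ 39.83143062 441.7518387 ]
 [382.52891532 350.20913631]
 [485.39535015 272.17103656]]
lane [549.  -53.8 150. ] [ 3.14  0.   -0.16] [-0.23  0.4  -0.31  0.86  0.    3.07]
lane [549.  -53.8 150. ] [3.14 0.   1.41] [-0.23  0.4  -0.31  0.86  0.    1.5 ]
lane [549.  -53.8 150. ] [ 3.14  0.   -1.73] [-0.23  0.4  -0.31  0.86  0.   -1.64]
lane [549.  -53.8 150. ] [3.14 0.   2.98] [-0.23  0.4  -0.31  0.86  0.   -0.07]
stud [464.4  66.5  60. ] [ 3.14  0.   -0.16] [-0.02  0.38 -0.62  0.57  0.   -2.99]
stud [464.4  66.5  60. ] [3.14 0.   1.41] [-0.02  0.38 -0.62  0.57  0.    1.72]
stud [464.4  66.5  60. ] [ 3.14  0.   -1.73] [-0.02  0.38 -0.62  0.57  0.   -1.42]
stud [464.4  66.5  60. ] [3.14 0.   2.98] [-0.02  0.38 -0.62  0.57  0.    0.15]
0.5 0 [ 0.07780078  0.4730707  -0.87758256]
tilt [552.2 -34.1  42. ] [-2.64  0.   -0.16] [-0.46  0.62 -0.38  0.73  0.48  2.81]
0.5 3.141592653589793 [ 0.07780078  0.4730707  -0.87758256]
tilt [552.2 -34.1  42. ] [2.64 0.   2.98] [-0.46  0.62 -0.38  0.73  0.48 -0.33]
0.6 0 [ 0.09162971  0.55715807 -0.82533561]
tilt [552.2 -34.1  42. ] [-2.54  0.   -0.16] [-0.5   0.66 -0.36  0.78  0.56  2.74]
0.6 3.141592653589793 [ 0.09162971  0.55715807 -0.82533561]
tilt [552.2 -34.1  42. ] [ 2.54 -0.    2.98] [-0.5   0.66 -0.36  0.78  0.56 -0.4 ]
```

```bash
cat >> h.py <<'E'
Q=[566,49.8,-0.163]
def tilt_rot(t): return (Ro.from_euler('z',Q[2])*Ro.from_euler('x',t)*Ro.from_euler('xyz',[np.pi,0,np.pi/2])).as_euler('xyz')
def W(x,y,z): return S(Q,[(x,y,z)])[0]
E
python3 - <<'E'
from h import *
bot.grip(0.0,20)
bot.move_ptp(W(0,-79,190),tilt_rot(.45))
m=imaging.camera_model('wrist'); im=imaging.capture('wrist')
st=bot.get_state(); print(st['t'],st['tcp_pos'],W(0,-79,190),st['qpos'],st['opening'])
P=[(-66,-62,122),(66,-62,122),(-52,-176,119),(52,-176,119),(-44,-94,45),(44,-94,45),(-103,0,60),(-138,-240,30)]
uv=proj(m,S(Q,P)); print(uv.round().tolist())
im=cv2.resize(im,(784,588),interpolation=cv2.INTER_CUBIC)
for u in uv*1.4: cv2.drawMarker(im,tuple(int(round(v)) for v in u),(0,0,255),cv2.MARKER_CROSS,14,1)
cv2.imwrite('pics/w1.png',im)
E
```

```text
3.3833 [553.19546917 -27.17776588 190.12093412] [553.1799458  -28.15284607 190.        ] [-0.42097056  0.41811117 -0.25017237  1.02581716  0.43396957  1.28393368] -0.001996477879895003
[[189.0, 240.0], [375.0, 240.0], [203.0, 415.0], [362.0, 415.0], [235.0, 281.0], [330.0, 281.0], [172.0, 179.0], [128.0, 447.0]]
```

View pics/w1.png

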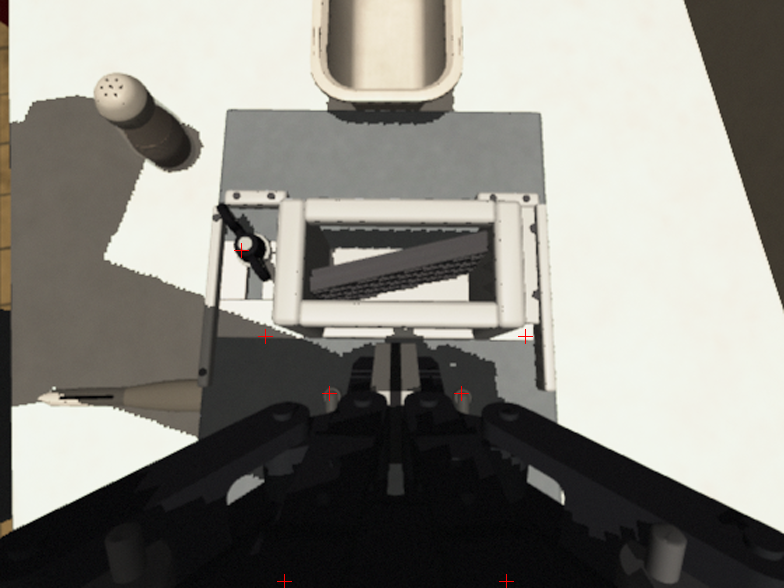

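Run:
```python
from h import *
m=imaging.camera_model('wrist'); t=imaging.camera_model('top'); s=imaging.camera_model('scene')
P=[(-138,120,30),(112,120,30),(-126,47,42),(-80,47,42),(-126,35,42),(-103,0,60)]
o=np.array([(227,110),(540,113),(226,191),(290,191),(225,203),(251,246)])
print((proj(m,S(Q,P))*1.4).round(1).tolist())
q,r=fit([(m,P[:5],o[:5]/1.4)],Q); print(q,(r*1.4).round(1).tolist(),(proj(m,S(q,P[5:]))*1.4).round(1))
C=[(112,120,30),(112,-240,30),(-138,-240,30),(-138,120,30)]
k=1/1.4
ut=np.array([(306,199),(474,230),(456,349),(278,317)])*k
us=np.array([(295,288),(423,405),(530,328)])*k
q,r=fit([(t,C,ut),(s,[C[3],C[2],C[1]],us),(m,P,o/1.4)],Q); print(q,(r*1.4).round(1).tolist())
# cassette face y from the front top edge row 326 (image x 400) at z=122
for uv in ((300,326),(500,326)):
    w=ray_z(m,np.array(uv)/1.4,122); 
    for qq in (Q,q):
        d=w[:2]-qq[:2]; c,sn=np.cos(qq[2]),np.sin(qq[2]); print(uv,d@[c,sn],d@[-sn,c])
# nut from the top crop
for uv in ((205,430),(303,392),(257,411)):
    print('nut top cam',ray_z(t,np.array(uv)/[5,600/130]+[190,130],68))
print('nut wrist cam',[ray_z(m,np.array(uv)/1.4,z) for uv,z in (((221,207),68),((268,278),68),((251,246),66))])
print('stud',S(Q,[(-103,0,60)]),S(q,[(-103,0,60)]))
```

```text
[[219.2, 112.5], [538.0, 112.4], [222.1, 194.5], [285.3, 194.5], [221.0, 210.2], [241.3, 250.4]]
[ 5.68387112e+02  5.07634732e+01 -1.78025586e-01] [[-2.4, -1.4], [3.1, -0.2], [0.4, -0.7], [-0.6, 0.2], [0.1, 3.0]] [[244.8 246.2]]
[ 5.68902958e+02  5.08537321e+01 -1.72522107e-01] [[-1.5, -1.8], [1.4, -0.2], [-1.3, 0.2], [-1.8, -3.1], [-2.0, -0.8], [-0.8, -2.2], [3.0, 0.4], [-2.6, -0.7], [2.9, -1.1], [0.7, 0.0], [-0.3, 0.6], [0.4, 3.6], [-5.5, 0.8]]
(300, 326) -48.381187584232066 -56.94649882410094
(300, 326) -50.51572396194759 -58.941034246838164
(500, 326) 53.478979125614735 -56.94114330562714
(500, 326) 51.33977393019991 -57.9657701892125
nut top cam [452.51886513  94.68042856  68.        ]
nut top cam [476.22597354  42.99180664  68.        ]
nut top cam [464.38293901  67.28621752  68.        ]
nut wrist cam [array([456.57339369,  95.66188382,  68.        ]), array([481.97016486,  42.74641168,  68.        ]), array([472.83384952,  66.4365397 ,  66.        ])]
stud [[464.36527664  66.51475421  60.        ]] [[467.43199996  68.53549069  60.        ]]
```

```bash
sed -i 's/^Q=.*/Q=[568,50.6,-0.17]/' h.py
cat >> h.py <<'E'
def rel(p):
    d=np.array(p[:2])-Q[:2]; c,s=np.cos(Q[2]),np.sin(Q[2]); return np.round([d@[c,s],d@[-s,c],p[2]],1)
def rep(n):
    st=bot.get_state(); print(n,round(st['t'],2),rel(st['tcp_pos']),np.round(st['contact_force'],1))
E
python3 - <<'E'
from h import *
r=tilt_rot(.45)
bot.movel(W(0,-75,100),r); rep('a')
print(bot.movel(W(0,-75,38.5),r,80,threshold=8)); bot.dwell(.1); rep('down')
print(bot.movel(W(0,-50,38.5),r,40,threshold=12)); rep('push1')
print(bot.movel(W(0,-38,38.5),r,20,threshold=6)); rep('push2')
bot.dwell(.3); rep('hold')
m=imaging.camera_model('wrist'); im=imaging.capture('wrist')
cv2.imwrite('pics/w2.png',cv2.resize(im,(784,588),interpolation=cv2.INTER_CUBIC))
E
```

```text
a 4.13 [  0.5 -74.8 100.6] [ 0.6  0.6 -0.2]
False
down 5.15 [  0.5 -75.1  39.1] [ 0.1 -0.7  0.5]
False
push1 5.92 [ -0.3 -49.6  38.5] [ 0.4 -0.9  0. ]
True
push2 6.44 [ -0.4 -40.7  37.9] [-0.8 -1.3  0.2]
hold 6.74 [ -1.  -40.9  37.4] [ 0.5 -0.  -0.6]
```

View pics/w2.png

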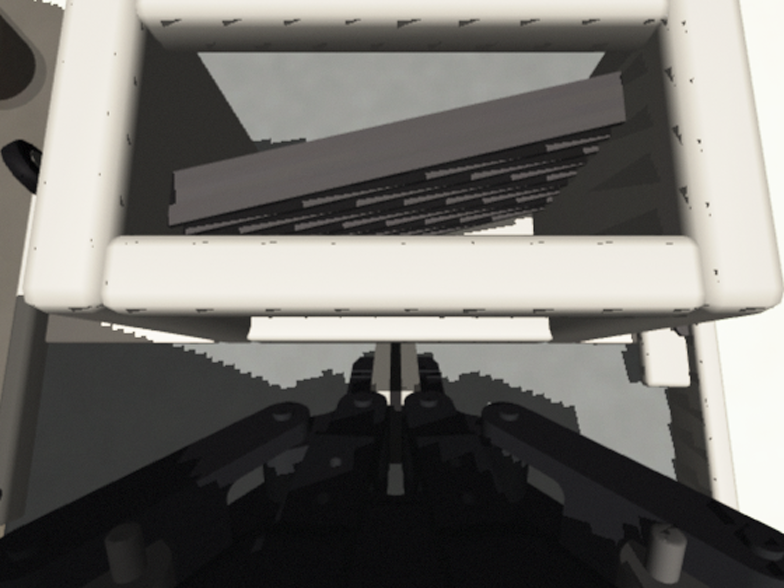

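Run:
```python
from h import *
r=tilt_rot(.45)
m=imaging.camera_model('wrist'); im=imaging.capture('wrist')
for i in range(4):
    k=bot.movel(W(0,-38+3*i,38.5),r,20,threshold=9); rep(k); bot.dwell(.15); rep('')
    if k: break
im=imaging.capture('top')
cv2.imwrite('pics/t2.png',cv2.resize(im[130:260,190:350],(800,600),interpolation=cv2.INTER_CUBIC))
```

```text
True 7.06 [ -0.8 -40.7  37.2] [ 0.1 -1.3  0.6]
 7.21 [ -0.9 -40.7  37. ] [-0.  -1.7  0.7]
```

View pics/t2.png

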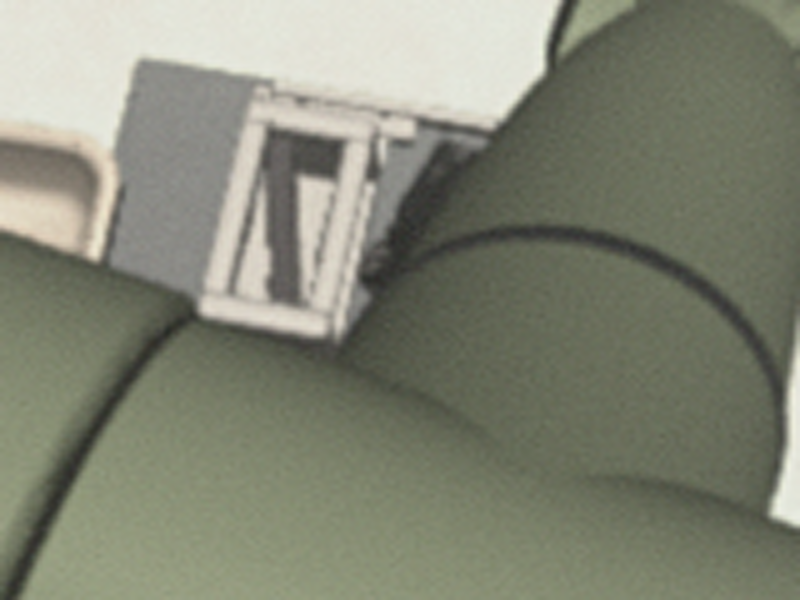

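```bash
cat >> h.py <<'E'
A,B,RR,ZW=9.,9.,26.,57.
VR=[np.pi,0,Q[2]+np.pi]
def fp(th,z=None):
    th=np.radians(th); u=np.array([-np.cos(th),np.sin(th)]); t=np.array([np.sin(th),np.cos(th)])
    d=3+A*abs(t[0])+B*abs(t[1]); c=RR*u-d*t
    return W(-103+c[0],c[1],ZW if z is None else z)
def stroke(t0,t1,thr=None,speed=150,zup=84):
    bot.movel(fp(t0,zup),VR,250); 
    if bot.movel(fp(t0),VR,150,threshold=15): print('INSERT HIT'); rep(''); return
    n=int(np.ceil((t1-t0)/25))
    for th in np.linspace(t0,t1,n+1)[1:]:
        if bot.movel(fp(th),VR,speed,threshold=thr): print('stopped',th); break
    rep(f'end {th:.0f}')
def up(th,zup=84):
    bot.movel(fp(th-6),VR,100); bot.movel(fp(th-6,zup),VR,200)
E
python3 - <<'E'
from h import *
bot.movel(W(0,-55,38.5),tilt_rot(.45),100); bot.movel(W(0,-60,175),tilt_rot(.45),250)
bot.move_ptp(fp(26,120),VR); rep('above')
stroke(26,110,thr=25); up(110)
bot.movel(W(-103,29,150),VR,250); rep('')
m=imaging.camera_model('wrist'); im=imaging.capture('wrist')
print((proj(m,W(-103,0,65))*1.4).round())
cv2.imwrite('pics/n1.png',cv2.resize(im,(784,588),interpolation=cv2.INTER_CUBIC))
E
```

```text
above 9.33 [-133.    -2.2  119.4] [-0.  -0.7 -0.4]
end 110 10.96 [-107.6   29.4   57. ] [ 0.7 -0.4 -0.1]
 11.91 [-102.7   29.   150.1] [-0.4  0.3  0.4]
[[341. 297.]]
```

View pics/n1.png

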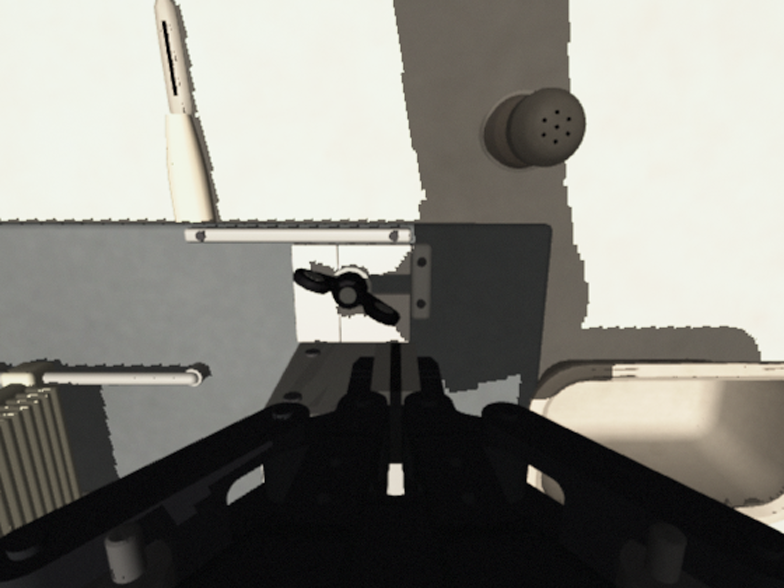

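```bash
sed -i 's/^Q=.*/Q=[568.5,53.5,-0.17]/' h.py
python3 - <<'E'
from h import *
for i in range(3):
    stroke(-94,110,thr=25); up(110)
bot.movel(W(-103,29,150),VR,250); rep('')
m=imaging.camera_model('wrist'); im=imaging.capture('wrist')
print((proj(m,W(-103,0,65))*1.4).round())
cv2.imwrite('pics/n2.png',cv2.resize(im,(784,588),interpolation=cv2.INTER_CUBIC)[180:400,220:500])
E
```

```text
end 110 15.03 [-107.6   29.2   57. ] [-0.3  0.9  0.8]
end 110 18.53 [-107.6   29.2   57. ] [-0.4  0.4 -0.1]
end 110 22.03 [-107.6   29.3   57. ] [-0.1  0.3 -0.3]
 22.98 [-102.7   29.   150.1] [-1.4  0.5  0.2]
[[341. 297.]]
```

View pics/n2.png

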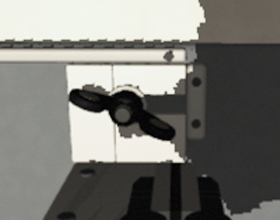

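Run:
```python
from h import *
stroke(-94,20,thr=25)
for th in (32,40,46,51,55):
    bot.movel(fp(th),VR,30,threshold=12); bot.dwell(.2)
    F=np.mean([bot.get_state()['contact_force'] for _ in range(1)],0); rep(th)
    a=Q[2]; T=np.radians(th); t=np.array([np.sin(T),np.cos(T)]); c,s=np.cos(a),np.sin(a)
    print('tang',round(float(-(F[:2]@[[c,-s],[s,c]])@t),1))
```

```text
end 20 25.12 [-132.5   -4.7   56.9] [-0.4  1.1  0.3]
32 25.65 [-133.3    0.7   57. ] [-0.8 -1.2  0.2]
tang 1.4
40 26.13 [-133.1    4.9   57. ] [-1.3  0.9 -0.2]
tang 0.4
46 26.59 [-132.4    7.6   57. ] [-1.  -1.8 -0.2]
tang 1.8
51 27.04 [-131.6   10.4   57. ] [-0.2 -2.6 -1.1]
tang 1.4
55 27.49 [-130.7   12.4   57. ] [-1.2 -2.9 -0.8]
tang 2.4
```

Run:
```python
from h import *
F=[]
for i in range(10):
    bot.dwell(.05); F.append(bot.get_state()['contact_force'])
print(np.mean(F,0))
up(55); F=[]
for i in range(10):
    bot.dwell(.05); F.append(bot.get_state()['contact_force'])
print(np.mean(F,0))
bot.movel(W(-103,29,150),VR,250); rep('')
im=imaging.capture('wrist')
cv2.imwrite('pics/n3.png',cv2.resize(cv2.resize(im,(784,588),interpolation=cv2.INTER_CUBIC)[180:400,220:500],None,fx=2,fy=2))
```

```text
[-1.37580496 -2.06604147 -0.91475776]
[ 0.00239425  0.20144033 -0.05284323]
 29.48 [-102.5   29.2  150.4] [-0.5 -0.1 -0.9]
```

View pics/n3.png

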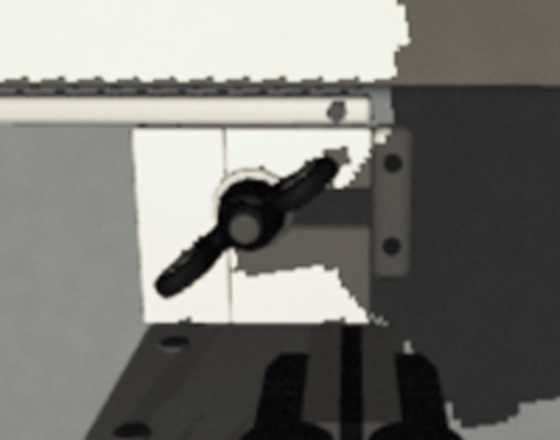

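Run:
```python
from h import *
bot.movel(fp(30,84),VR,250); bot.movel(fp(30),VR,150,threshold=15)
a=Q[2]; c,s=np.cos(a),np.sin(a)
def tang(th):
    F=[]
    for i in range(6): bot.dwell(.04); F.append(bot.get_state()['contact_force'])
    F=np.mean(F,0); T=np.radians(th); t=np.array([np.sin(T),np.cos(T)])
    print(th,round(float(-(F[:2]@[[c,-s],[s,c]])@t),2),rel(bot.get_state()['tcp_pos']))
tang(30)
for th in (45,52,56,60,64):
    k=bot.movel(fp(th),VR,25,threshold=10); tang(th)
    if k: print('thr'); break
up(th)
bot.movel(W(-103,29,150),VR,250); rep('')
im=imaging.capture('wrist')
cv2.imwrite('pics/n4.png',cv2.resize(cv2.resize(im,(784,588),interpolation=cv2.INTER_CUBIC)[180:400,220:500],None,fx=2,fy=2))
```

```text
30 -0.18 [-132.3    0.    57.9]
45 -0.08 [-132.6    7.2   56.9]
52 0.33 [-131.4   10.9   57. ]
56 1.95 [-130.6   12.6   56.9]
60 3.05 [-129.5   14.7   56.9]
64 2.41 [-128.    16.9   57. ]
 34.3 [-102.6   29.2  150. ] [-0.6 -0.4  0.2]
```

View pics/n4.png

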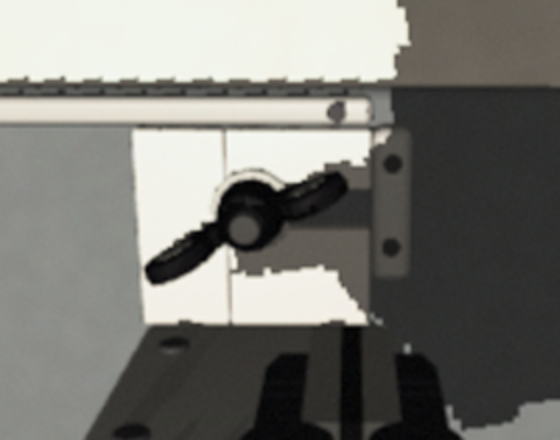

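Run:
```python
from h import *
bot.movel(fp(40,84),VR,250); bot.movel(fp(40),VR,150,threshold=15)
a=Q[2]; c,s=np.cos(a),np.sin(a)
def tang(th):
    F=[]
    for i in range(6): bot.dwell(.04); F.append(bot.get_state()['contact_force'])
    F=np.mean(F,0); T=np.radians(th); t=np.array([np.sin(T),np.cos(T)])
    f=F[:2]@[[c,-s],[s,c]]
    print(th,round(float(-f@t),2),f.round(1),rel(bot.get_state()['tcp_pos'])); return -f@t
for th in (58,66,70,74,78):
    k=bot.movel(fp(th),VR,25,threshold=10); f=tang(th)
    if k or f>6: print('thr',k); break
```

```text
58 -0.2 [ 0.4 -0.2] [-129.9   13.8   57. ]
66 1.55 [-0.7 -2.2] [-127.5   17.5   56.9]
70 3.27 [-2.3 -3.4] [-125.9   19.3   56.9]
74 2.89 [-2.4 -2. ] [-123.9   21.2   57. ]
78 2.95 [-2.5 -2.3] [-121.8   22.6   57. ]
```

```bash
cat >> h.py <<'E'
def tang(th):
    F=[]
    for i in range(5): bot.dwell(.04); F.append(bot.get_state()['contact_force'])
    F=np.mean(F,0); T=np.radians(th); t=np.array([np.sin(T),np.cos(T)]); c,s=np.cos(Q[2]),np.sin(Q[2])
    f=F[:2]@np.array([[c,-s],[s,c]]); print(th,round(float(-f@t),2),rel(bot.get_state()['tcp_pos'])); return -f@t
E
python3 - <<'E'
from h import *
for th in (84,90,96,103,110):
    k=bot.movel(fp(th),VR,30,threshold=8); f=tang(th)
    if k or f>6: print('thr',k); break
rep('')
E
```

```text
84 3.32 [-118.5   24.7   57. ]
90 4.44 [-115.6   25.5   56.9]
96 6.35 [-115.    26.3   56.7]
thr False
 39.44 [-115.    26.3   56.7] [-7.6 -2.3  1.8]
```

Run:
```python
from h import *
bot.movel(fp(82),VR,60); bot.movel(fp(82,84),VR,200)
bot.movel(W(-103,29,150),VR,250); bot.dwell(.3); rep('')
im=cv2.resize(imaging.capture('wrist'),(784,588),interpolation=cv2.INTER_CUBIC)[180:400,220:500]
cv2.imwrite('pics/n5.png',cv2.resize(im,None,fx=2,fy=2))
for n in ('n3','n4','n5'):
    g=cv2.imread(f'pics/{n}.png',0)[130:320,130:375]
    k,l,s,_=cv2.connectedComponentsWithStats((g<45).astype('uint8'))
    i=1+s[1:,4].argmax(); y,x=np.nonzero(l==i); ev,V=np.linalg.eigh(np.cov(x,y)); v=V[:,1]*np.sign(V[0,1])
    print(n,s[i,4],'theta',round(90+np.degrees(np.arctan2(v[1],v[0])),1))
a,b=[cv2.imread(f'pics/{n}.png',0)[320:400,50:260] for n in('n4','n5')]; print('cassette shift px',cv2.phaseCorrelate(a.astype('f4'),b.astype('f4')))
```

```text
40.73 [-103.9   28.8  149. ] [ 0.4  0.6 -0.3]
n3 6698 theta 54.6
n4 7364 theta 65.6
n5 8637 theta 92.9
cassette shift px ((-0.22362218024908032, 0.12754135402065714), 0.21877363390392726)
```

```bash
python3 -c "
from h import *
print(bot.sign_off()); rep('')"
```

```text
the job is handed in; nothing more can be done
None
the job is handed in; nothing more can be done
```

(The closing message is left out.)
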